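# Call the helper and point out the wet fan brush and its pot

## Robot

A 6-joint arm with a two-finger parallel gripper is mounted at the origin on the work surface. World frame = base frame: x ahead of the robot, y to its left, z up, the work surface at z = 0. Lengths are in m, angles in rad, forces in N, time in s.
With the tool pointing down it reaches from about 0.25 to 0.775 m from the base axis. Payload 4 kg.
Tool frame: the origin (TCP) lies midway between the tips of the shut fingers; the grasp point (between the pads) lies grip_point_offset behind it (grip_point_offset is the distance from the TCP to the grasp point, in m); z points along the fingers, y is the line along which they close (so a half turn about z gives the same grasp; the last joint's range is limited). The gripper opens to 94 mm and grips with 3 to 60 N. Pads are 16 mm wide; open, the fingers measure 119 mm over their backs; the gripper's body (75 mm by 177 mm) begins 78 mm behind the grasp point.
Start: joints at [-1.286, 0.087, 1.371, -0, 1.684, -0.103], TCP at [0.208, -0.509, 0.206] pointing down, gripper open.
Joint ranges: [-3.1, 3.1], [-0.76, 2.03], [0.27, 2.55], [-1.08, 4.22], [0.17, 2.65], [-2.57, 2.57]. Speed limits (rad/s): [2.79, 2.79, 3.14, 3.14, 3.14, 3.14].

## Interface

Orientations are given as [roll, pitch, yaw] about the fixed x, y, z axes, in that order (R = Rz(yaw) Ry(pitch) Rx(roll)).
In Python, from bench import * gives the robot as it stands. The module is installed in compiled form; this text tells all that it offers.
- The arm moves only by the tool apply_moves, never from a script. Its argument "commands" is a list of rows, each a list of 7 numbers: the turn, a rotation vector about the world's x, y, z in rad, then the shift along the world's x, y, z in m, then the opening in per cent of the stroke, from 0 (shut) to 100 (fully open). In form: [[ax, ay, az, x, y, z, jaw], ...]. A call has exactly 5 rows; each row is the pose to reach, as a shift and turn from the pose commanded when the call began; what a row does not reach only later rows make up. A row lasts 1/10 s, in which the tool goes at most 50 mm and 8.59 degrees, less where a joint would pass 70% of its speed; a pose out of reach is approached as far as the arm can. A call with a gripper value outside its range is refused whole. The fingers move at their own pace and stop on an object; the grip force is fixed at half the most. Time passes only in rows, so rows that repeat a pose let the fingers close, or fill a call up. It gives the time, the measured TCP pose, the force, the opening and the grip force at its end, in the units of the state.
- get_obs(): the state, without advancing time (a new reading comes with each control period).
- snapshot(name): name is "side" or "top" or "wrist"; returns a dict with "pixels" (384x512x3 uint8, red, green, blue), "vertical_fov" (degrees; the focal length in pixels is half the picture's height over the tangent of half this angle, whatever the lens; pixels are square), "cx", "cy" (the principal point, pixels), "rvec" (rotation vector, rad) and "tvec" (3), from world to camera coordinates, as OpenCV has them. Camera axes: x right, y down, z forward; pixel columns grow to the right and rows downward; lengths in m; the calibration is good to about 2 mm. A picture is of the moment at which its call begins. There is no depth.
- close_job(): hands the job in; it is judged then, once.
Trained networks look in the newest picture that a camera, given by its name, has taken for a name from the list of things; names that differ only in an ending like _2 or _b are one class to them, and where a whole thing is asked for, a point or a joint stands for the part that bears it (a point fixed in the world has none). Each returns a list of dicts, best first, with "score" (0 to 1); they miss things now and then, are a little off and sometimes report something else, mostly with a low value. They report only what shows in the picture. A call takes as long as a camera call. They do not tell look-alikes from the thing itself.
- masks_of(camera, query): "mask" (384x512 bool, what is visible of it) and "extent" ([left, top, right, bottom] in pixels, round what is visible of it).
- place_of(camera, query): "pixel" ([column, row] in pixels: a listed point, or the origin of a listed thing).
The state is a dict: "time": time; "joint_positions": joint angles; "qvel": joint speeds; "joint_torque": joint torques, N m; "tool_pos": TCP position; "ee_rot": TCP orientation; "wrist_force": force on the tool from outside, world axes, zero at the start; "wrist_torque": the same for the moment, N m; "width": finger opening in m; "finger_force": force on a finger pad.
Only numpy, scipy, OpenCV 4.12 (cv2) and the standard library are available. Lean on these libraries where they do the work, as an engineer would, in place of code of your own. Each camera call takes 0.05 s, during which the arm holds its last target. There are 200 camera calls.

## Task

A helper is to put away a wet brush and must be shown which one and where it goes. Push the desk bell's plunger down with the fingertips to call them, let it go, then point down at the bristles of the fan brush on the drying rack: fingertips about 3 cm above them, for two seconds. Then point in the same way at the mouth of the square pot, for two seconds, and finish there still pointing; touch nothing on the bench but the bell, and do not point at any other brush or pot.

Things in the scene. Friction and masses are not known exactly. Their poses are not given: they have to be found in the camera images.
- bell_top (a point): centre of the top of the desk bell's plunger, a steel button 18 mm across, 57 mm above the bench when up. The bell is a steel dome 74 mm across and 43 mm tall on a black foot 80 mm across; it is fixed to the bench, somewhere between the rack and the pots
- plunger (a joint): how far the bell's plunger is pushed down: 0 up, 0.005 m fully down (it rings from 0.0035); a spring returns it and needs 2 N to start and 4.5 N to bottom
- fan_brush: fan brush: bristles spread in a thin flat fan about 70 mm wide, 60 mm long and 6 mm thick. 210 mm of wooden handle and steel ferrule run back from the bristles along the brush's own -x. Origin: middle of the bristles, half-way through their thickness; z up. Loose, wet, lying across the rack with its bristles overhanging the edge, in any of the three slots.
- flat_brush: flat brush, not wanted: bristles a straight-sided block 34 mm wide, 55 mm long, 10 mm thick. 210 mm of wooden handle and steel ferrule run back from the bristles along the brush's own -x. Origin: middle of the bristles, half-way through their thickness; z up. Loose, wet, lying across the rack with its bristles overhanging the edge, in any of the three slots.
- round_brush: round brush, not wanted: slender pointed bristles 18 mm thick, 60 mm long. 210 mm of wooden handle and steel ferrule run back from the bristles along the brush's own -x. Origin: middle of the bristles, half-way through their thickness; z up. Loose, wet, lying across the rack with its bristles overhanging the edge, in any of the three slots.
- rack: fixed wooden drying rack, 230 mm wide (its y), two bars 45 mm high at x -75 and +35 mm, slots 75 mm apart with pins between reaching 59 mm up. Origin: on the bench at the middle of the slots. The bristles lie about 100 mm along its +x. It stands on the left or the right half of the bench, the pots on the other
- board: fixed plywood board under the pots, 150 x 285 x 10 mm, the three pots in a row along its y, 90 mm apart, in any order. Origin: centre of its underside
- square_pot: loose, white ceramic, 90 mm tall, on the board; the pot that is square seen from above, 68 x 68 mm, open at the top, wall 4 mm. Origin: centre of its underside, so the mouth is 90 mm above it; z up.
- round_pot: loose, white ceramic, 90 mm tall, on the board; not wanted: round, 68 mm across, no handle. Origin: centre of its underside, so the mouth is 90 mm above it; z up.
- mug: loose, white ceramic, 90 mm tall, on the board; not wanted: round, 68 mm across, with a handle on its side. Origin: centre of its underside, so the mouth is 90 mm above it; z up.
- oil_bottle: bystander: amber bottle 56 mm across, 150 mm tall. Origin: centre of underside
- tin: bystander: closed metal tin 80 mm across, 100 mm tall. Origin: centre of underside
- tape: bystander: roll of paper tape lying flat, 90 mm across, 24 mm high. Origin: centre of underside
- knife: bystander: palette knife lying flat beyond the work area. Origin: its middle, on the bench
Things that resemble listed ones, but are neither listed nor needed, are in the scene too. What is shaped like the part that bears bell_top but purple or yellow is not meant. What is shaped like the square_pot but orange is not meant.

How it is judged:
By the outcome, as a careful person would: the job done as asked, in the order asked, and still so for the second after the job is handed in, with the robot touching nothing.
It also fails if it takes over 54 s, if anything falls off the work surface, if the arm or the gripper's body presses on something with over 40 N, if the wrist force passes 120 N, or if a joint passes its speed limit or range.

## Working session

There is one attempt and no reset: what is moved stays moved. The work goes in short steps, Python scripts to look and compute and a tool call to move; the robot and the scene stay as the last step left them, time stands still between calls to the robot, and variables do not carry over. Pictures are saved under pics/ and viewed, at most 10 in all, crops included, and the job is handed in when it is done.

Besides the shell and the picture viewer there is one more tool, called after "Call:" as name(argument=value, ...) on one line, values as JSON. apply_moves: Moves the arm, as the interface text tells. Its arguments: {"type":"object","properties":{"commands":{"type":"array"}},"required":["commands"]}

```bash
mkdir -p pics; cat > h.py <<'E'
from bench import *
import numpy as np, cv2
def cam(s):
    f=192/np.tan(np.radians(s["vertical_fov"])/2)
    K=np.array([[f,0,s["cx"]],[0,f,s["cy"]],[0,0,1]]); R=cv2.Rodrigues(np.array(s["rvec"],float))[0]
    return K,R,np.array(s["tvec"],float).ravel()
def at_z(c,px,z):
    K,R,t=c; d=R.T@np.linalg.solve(K,[px[0],px[1],1]); o=-R.T@t
    return o+d*(z-o[2])/d[2]
def save(n,im,k=1): cv2.imwrite("pics/"+n,cv2.resize(im[:,:,::-1],None,fx=k,fy=k,interpolation=cv2.INTER_CUBIC))
E
python3 - <<'E'
from h import *
o=get_obs(); print(o["time"],o["tool_pos"],o["ee_rot"],o["width"])
for n in ("top","side"):
    s=snapshot(n); save(n+"1.png",s["pixels"],1.5); c=cam(s); print(n,-c[1].T@c[2])
    for q,z in (("bell_top",.057),("fan_brush",.05),("flat_brush",.05),("round_brush",.05),("rack",0),("board",0),("square_pot",.01),("round_pot",.01),("mug",.01),("oil_bottle",0),("tin",0)):
        for d in place_of(n,q)[:3]:
            if d["score"]>.2: print(q,round(d["score"],2),np.round(d["pixel"]),np.round(at_z(c,d["pixel"],z),3))
E
```

```text
0.0 [ 0.20781713 -0.50862579  0.20429783] [-3.13936059e+00 -2.46408371e-04  3.87756728e-01] 0.09405246640994885
top [0.37403361 0.01939397 1.01132534]
bell_top 0.46 [268. 162.] [0.575 0.011 0.057]
bell_top 0.44 [222. 142.] [0.624 0.131 0.057]
bell_top 0.36 [268. 220.] [0.425 0.009 0.057]
fan_brush 0.72 [184. 209.] [0.449 0.224 0.05 ]
fan_brush 0.63 [367. 169.] [ 0.56  -0.246  0.05 ]
flat_brush 0.67 [339. 164.] [ 0.571 -0.174  0.05 ]
round_brush 0.96 [401. 170.] [ 0.558 -0.333  0.05 ]
round_brush 0.32 [212. 222.] [0.418 0.151 0.05 ]
rack 0.8 [364. 211.] [ 0.455 -0.248  0.   ]
board 0.94 [180. 213.] [0.443 0.244 0.   ]
square_pot 0.8 [132. 139.] [0.642 0.382 0.01 ]
square_pot 0.56 [160. 279.] [0.269 0.289 0.01 ]
round_pot 0.78 [216. 224.] [0.414 0.146 0.01 ]
mug 0.93 [152. 197.] [0.485 0.319 0.01 ]
oil_bottle 0.68 [176. 111.] [0.727 0.268 0.   ]
oil_bottle 0.22 [214. 223.] [0.416 0.153 0.   ]
tin 0.78 [309. 102.] [ 0.757 -0.103  0.   ]
side [0.08619027 0.6667638  0.7073661 ]
bell_top 0.52 [246. 195.] [0.559 0.018 0.057]
bell_top 0.51 [293. 211.] [0.412 0.007 0.057]
bell_top 0.48 [177. 197.] [0.719 0.134 0.057]
fan_brush 0.78 [292. 155.] [ 0.556 -0.249  0.05 ]
flat_brush 0.92 [279. 165.] [ 0.562 -0.172  0.05 ]
round_brush 0.8 [305. 146.] [ 0.547 -0.321  0.05 ]
round_brush 0.59 [229. 272.] [0.435 0.264 0.05 ]
rack 0.77 [315. 175.] [ 0.465 -0.25   0.   ]
board 0.9 [232. 277.] [0.447 0.241 0.   ]
square_pot 0.7 [131. 280.] [0.637 0.387 0.01 ]
square_pot 0.69 [292. 337.] [0.246 0.302 0.01 ]
square_pot 0.57 [231. 273.] [0.451 0.238 0.01 ]
round_pot 0.84 [264. 257.] [0.412 0.151 0.01 ]
mug 0.9 [198. 292.] [0.481 0.324 0.01 ]
mug 0.73 [262. 258.] [0.413 0.157 0.01 ]
oil_bottle 0.86 [146. 241.] [0.716 0.271 0.   ]
tin 0.73 [217. 167.] [ 0.772 -0.111  0.   ]
tin 0.39 [264. 254.] [0.421 0.137 0.   ]
```

View pics/top1.png

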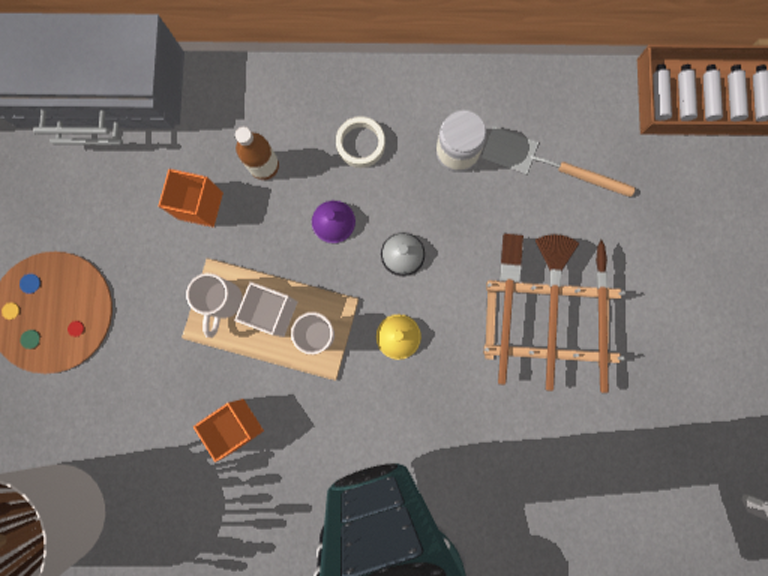

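View pics/side1.png

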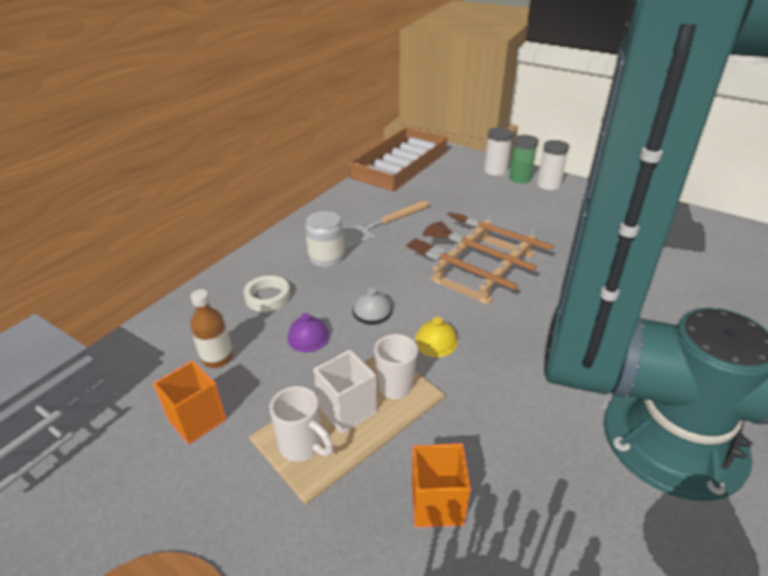

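Top picture (in its 1.5x pixels):
- **Bells:** steel (404,251), purple (334,220), yellow (399,336). The steel one is meant, by colour.
- **Brushes:** flat (511,250), fan (557,252), round (602,255). The fan is the middle one, with spread bristles.
- **Pots:** mug (208,294), white square (263,309), round (313,333), orange squares (190,197) and (228,430). The white square pot, in the middle of the board, is the one meant.

I'll confirm these in an enlarged crop and refine the positions.

```bash
python3 - <<'E'
from h import *
S={n:snapshot(n) for n in("top","side")}; C={n:cam(S[n]) for n in S}
t=S["top"]["pixels"]; s=S["side"]["pixels"]
def cr(im,x,y,w=32): return cv2.resize(im[y-w:y+w,x-w:x+w],(260,260),interpolation=cv2.INTER_CUBIC)
im=np.vstack([np.hstack([cr(t,268,167),cr(t,370,170),cr(t,176,206)]),np.hstack([cr(s,247,202),cr(s,291,156),cr(s,230,260)])])
save("crop.png",im)
for q in("bell_top","fan_brush","square_pot"):
  for n in S:
    for d in masks_of(n,q)[:4]:
      m=d["mask"]; ys,xs=np.nonzero(m); print(q,n,round(d["score"],2),np.round(d["extent"]),"cen",xs.mean().round(1),ys.mean().round(1),m.sum(),np.round(at_z(C[n],(xs.mean(),ys.mean()),.05),3),S[n]["pixels"][m].mean(0).round())
for p in((269.5,167.3),): print(at_z(C["top"],p,.057))
E
```

```text
bell_top top 0.55 [119. 173. 240. 256.] cen 185.4 215.7 3573 [0.433 0.22  0.05 ] [185. 154. 119.]
bell_top top 0.51 [357. 159. 387. 263.] cen 369.2 191.4 931 [ 0.501 -0.25   0.05 ] [126.  88.  67.]
bell_top side 0.62 [251. 219. 276. 270.] cen 263.0 242.6 1000 [0.42  0.143 0.05 ] [195. 186. 180.]
fan_brush top 0.86 [356. 159. 385. 261.] cen 369.4 189.0 815 [ 0.507 -0.251  0.05 ] [124.  86.  65.]
fan_brush side 0.67 [282. 149. 355. 180.] cen 310.2 160.7 310 [ 0.489 -0.25   0.05 ] [141. 104.  80.]
square_pot top 0.88 [105. 114. 150. 152.] cen 127.3 131.7 1110 [0.652 0.382 0.05 ] [137.  73.  37.]
square_pot top 0.75 [157. 190. 198. 223.] cen 176.9 206.8 977 [0.455 0.242 0.05 ] [158. 146. 141.]
square_pot top 0.7 [130. 266. 173. 308.] cen 151.3 286.4 1061 [0.255 0.298 0.05 ] [141.  76.  40.]
square_pot side 0.75 [104. 243. 148. 294.] cen 126.3 267.2 1629 [0.645 0.383 0.05 ] [177. 100.  37.]
square_pot side 0.71 [210. 233. 251. 290.] cen 229.8 260.4 1565 [0.455 0.235 0.05 ] [184. 175. 169.]
square_pot side 0.55 [273. 293. 313. 351.] cen 292.4 323.4 1946 [0.251 0.297 0.05 ] [188. 107.  31.]
square_pot side 0.29 [165. 237. 294. 333.] cen 232.3 291.7 3384 [0.397 0.303 0.05 ] [188. 164. 128.]
[0.55945586 0.00640103 0.057     ]
```

View pics/crop.png

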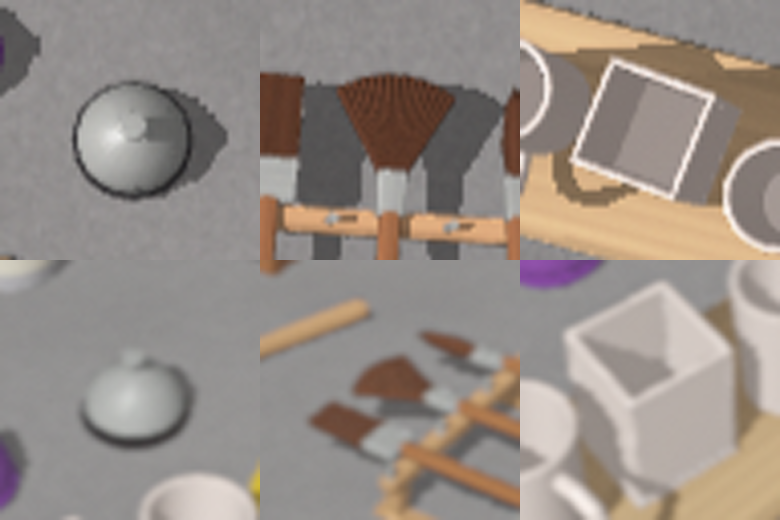

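The crop confirms the steel bell (plunger at top ≈(269,165)), the fan brush (bristles ≈(371,168)) and the white square pot (mouth centre ≈(174,205)). Next I triangulate from my own pixels.

```bash
python3 - <<'E'
from h import *
C={n:cam(snapshot(n)) for n in("top","side")}
for q,a,b in(("bell",(268.5,165.1),(247.5,192.6)),("fan",(370.8,167.8),(291.3,153.1)),("pot",(174,205.2),(229.7,248))):
    P=[C[n][0]@np.c_[C[n][1],C[n][2]] for n in C]
    X=cv2.triangulatePoints(P[0],P[1],np.array(a),np.array(b)); X=(X[:3]/X[3]).ravel()
    print(q,X.round(3),[at_z(C[n],p,z).round(3) for n,p in(("top",a),("side",b)) for z in({"bell":.057,"fan":.052,"pot":.1}[q],)])
print("foot",at_z(C["top"],(268.2,168.8),0.005),at_z(C["side"],(248,206),0.015))
o=get_obs();print(o["time"],o["tool_pos"],o["ee_rot"],o["wrist_force"])
E
```

```text
bell [0.563 0.008 0.057] [array([0.565, 0.009, 0.057]), array([0.561, 0.007, 0.057])]
fan [ 0.563 -0.255  0.051] [array([ 0.562, -0.255,  0.052]), array([ 0.562, -0.254,  0.052])]
pot [0.453 0.238 0.098] [array([0.455, 0.238, 0.1  ]), array([0.449, 0.238, 0.1  ])]
foot [0.56538128 0.00917662 0.005     ] [0.55460933 0.01593847 0.015     ]
1.7 [ 0.20799732 -0.5091783   0.20553493] [ 3.14142684e+00 -5.28663745e-06  3.87808199e-01] [-1.09966965 -0.03906092 -0.0539949 ]
```

Call:
apply_moves(commands=[[0,0,0,0.028,0.04,0,0],[0,0,0,0.056,0.08,0,0],[0,0,0,0.084,0.12,0,0],[0,0,0,0.112,0.16,0,0],[0,0,0,0.14,0.2,0,0]])

```text
time: 2.2
tool_pos: [0.3487, -0.3076, 0.2057]
ee_rot: [3.141, -0.0, 0.387]
wrist_force: [0.3, 0.2, 0.2]
width: 0.0575
finger_force: 0.0
```

Call:
apply_moves(commands=[[0,0,0,0.028,0.04,0,0],[0,0,0,0.056,0.08,0,0],[0,0,0,0.084,0.12,0,0],[0,0,0,0.112,0.16,0,0],[0,0,0,0.14,0.2,0,0]])

```text
time: 2.7
tool_pos: [0.4889, -0.1073, 0.2058]
ee_rot: [3.141, -0.001, 0.388]
wrist_force: [0.0, 0.2, 0.0]
width: 0.0174
finger_force: 0.0
```

Call:
apply_moves(commands=[[0,0,0,0.024,0.04,-0.01,0],[0,0,0,0.048,0.08,-0.03,0],[0,0,0,0.076,0.117,-0.05,0],[0,0,0,0.076,0.117,-0.08,0],[0,0,0,0.076,0.117,-0.1,0]])

```text
time: 3.2
tool_pos: [0.5636, 0.0096, 0.103]
ee_rot: [-3.14, 0.003, 0.391]
wrist_force: [-0.7, -0.5, -0.6]
width: 0.0005
finger_force: 0.0
```

```bash
python3 - <<'E'
from h import *
s=snapshot("side")["pixels"]; w=snapshot("wrist")["pixels"]
a=cv2.resize(s[140:236,190:318],(512,384),interpolation=cv2.INTER_CUBIC)
save("b2.png",np.hstack([a,w]),.75); print(get_obs()["tool_pos"])
E
```

```text
[0.56145607 0.00862616 0.1013489 ]
```

View pics/b2.png

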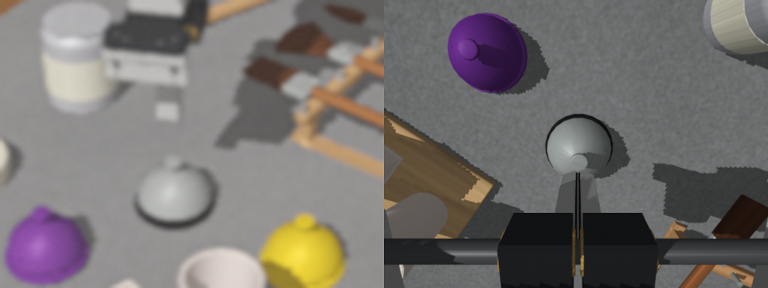

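The fingertips stand above the steel plunger in both the side crop and the wrist view. Going down.

Call:
apply_moves(commands=[[0,0,0,0,0,-0.02,0],[0,0,0,0,0,-0.032,0],[0,0,0,0,0,-0.04,0],[0,0,0,0,0,-0.044,0],[0,0,0,0,0,-0.044,0]])

```text
time: 3.8
tool_pos: [0.5639, 0.0076, 0.0615]
ee_rot: [-3.142, 0.0, 0.387]
wrist_force: [0.1, -0.3, 0.2]
width: 0.0006
finger_force: 0.0
```

Call:
apply_moves(commands=[[0,0,0,0,0,-0.001,0],[0,0,0,0,0,-0.002,0],[0,0,0,0,0,-0.003,0],[0,0,0,0,0,-0.004,0],[0,0,0,0,0,-0.004,0]])

```text
time: 4.3
tool_pos: [0.5639, 0.0078, 0.0574]
ee_rot: [3.142, 0.0, 0.388]
wrist_force: [-0.3, -0.2, -0.0]
width: 0.0005
finger_force: 0.0
```

Call:
apply_moves(commands=[[0,0,0,0,0,-0.001,0],[0,0,0,0,0,-0.002,0],[0,0,0,0,0,-0.003,0],[0,0,0,0,0,-0.004,0],[0,0,0,0,0,-0.004,0]])

```text
time: 4.8
tool_pos: [0.5641, 0.0078, 0.0537]
ee_rot: [3.141, -0.0, 0.388]
wrist_force: [-1.4, 0.3, 2.7]
width: 0.0003
finger_force: 1.8
```

Call:
apply_moves(commands=[[0,0,0,0,0,-0.001,0],[0,0,0,0,0,-0.002,0],[0,0,0,0,0,-0.003,0],[0,0,0,0,0,-0.003,0],[0,0,0,0,0,-0.003,0]])

```text
time: 5.3
tool_pos: [0.5642, 0.0079, 0.0522]
ee_rot: [3.141, -0.001, 0.388]
wrist_force: [-3.4, 1.4, 10.5]
width: 0.0008
finger_force: 4.8
```

Bottomed at 10.5 N with 5 mm of travel, so the bell has rung. Releasing and going to the fan brush.

Call:
apply_moves(commands=[[0,0,0,0,0,0.005,0],[0,0,0,0,0,0.02,0],[0,0,0,0,0,0.05,0],[0,0,0,0,0,0.09,0],[0,0,0,0,-0.02,0.12,0]])

```text
time: 5.8
tool_pos: [0.5645, -0.0107, 0.173]
ee_rot: [3.141, -0.002, 0.391]
wrist_force: [0.8, 0.3, 0.0]
width: 0.0004
finger_force: 0.0
```

Call:
apply_moves(commands=[[0,0,0,0,-0.045,0,0],[0,0,0,0,-0.09,0,0],[0,0,0,0,-0.135,0,0],[0,0,0,0,-0.18,0,0],[0,0,0,-0.002,-0.22,0,0]])

```text
time: 6.3
tool_pos: [0.5618, -0.2344, 0.1706]
ee_rot: [3.141, -0.0, 0.387]
wrist_force: [0.1, -0.0, -0.2]
width: 0.0003
finger_force: 0.0
```

Call:
apply_moves(commands=[[0,0,0,0,-0.023,-0.01,0],[0,0,0,0,-0.023,-0.04,0],[0,0,0,0,-0.023,-0.065,0],[0,0,0,0,-0.023,-0.08,0],[0,0,0,0,-0.023,-0.085,0]])

```text
time: 6.8
tool_pos: [0.5609, -0.2545, 0.0832]
ee_rot: [-3.139, 0.002, 0.388]
wrist_force: [0.6, -0.3, -0.2]
width: 0.0004
finger_force: 0.0
```

```bash
python3 - <<'E'
from h import *
s=snapshot("side")["pixels"]; w=snapshot("wrist")["pixels"]; t=snapshot("top")["pixels"]
r=lambda a:cv2.resize(a,(512,384),interpolation=cv2.INTER_CUBIC)
save("f3.png",np.hstack([r(s[110:206,230:358]),w]),.75); print(get_obs()["tool_pos"],get_obs()["wrist_force"])
E
```

```text
[ 0.56253494 -0.25518077  0.08636452] [-0.24671153 -0.15469575  0.35520229]
```

View pics/f3.png

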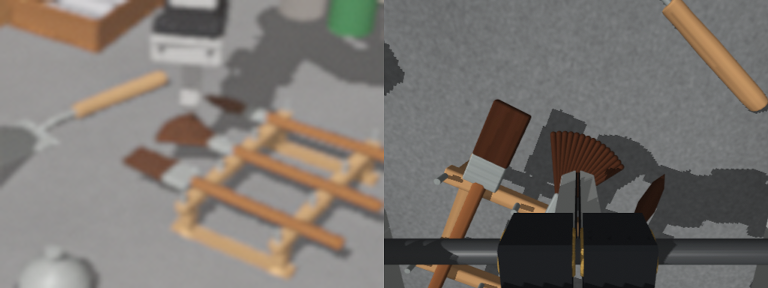

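The fingertips are about 3 cm above the middle of the fan bristles, and the fan is undisturbed. Holding for more than 2 s.

Call:
apply_moves(commands=[[0,0,0,0,0,0,0],[0,0,0,0,0,0,0],[0,0,0,0,0,0,0],[0,0,0,0,0,0,0],[0,0,0,0,0,0,0]])

```text
time: 7.45
tool_pos: [0.5621, -0.2552, 0.0858]
ee_rot: [3.141, -0.0, 0.388]
wrist_force: [-0.0, -0.1, 0.5]
width: 0.0005
finger_force: 0.0
```

Call:
apply_moves(commands=[[0,0,0,0,0,0,0],[0,0,0,0,0,0,0],[0,0,0,0,0,0,0],[0,0,0,0,0,0,0],[0,0,0,0,0,0,0]])

```text
time: 7.95
tool_pos: [0.562, -0.2552, 0.0855]
ee_rot: [3.142, 0.0, 0.388]
wrist_force: [0.7, 0.4, 0.7]
width: 0.0003
finger_force: 0.0
```

Call:
apply_moves(commands=[[0,0,0,0,0,0,0],[0,0,0,0,0,0,0],[0,0,0,0,0,0,0],[0,0,0,0,0,0,0],[0,0,0,0,0,0,0]])

```text
time: 8.45
tool_pos: [0.562, -0.2552, 0.0855]
ee_rot: [3.142, 0.0, 0.388]
wrist_force: [0.7, -0.4, -0.0]
width: 0.0002
finger_force: 0.0
```

Call:
apply_moves(commands=[[0,0,0,0,0,0,0],[0,0,0,0,0,0,0],[0,0,0,0,0,0,0],[0,0,0,0,0,0,0],[0,0,0,0,0,0,0]])

```text
time: 8.95
tool_pos: [0.562, -0.2552, 0.0855]
ee_rot: [3.141, -0.0, 0.388]
wrist_force: [-0.5, 0.2, -0.1]
width: 0.0003
finger_force: 0.0
```

Call:
apply_moves(commands=[[0,0,0,0,0,0,0],[0,0,0,0,0,0,0],[0,0,0,0,0,0,0],[0,0,0,0,0,0,0],[0,0,0,0,0,0,0]])

```text
time: 9.45
tool_pos: [0.562, -0.2552, 0.0855]
ee_rot: [3.142, 0.0, 0.388]
wrist_force: [1.2, 1.0, -0.4]
width: 0.0005
finger_force: 0.0
```

Call:
apply_moves(commands=[[0,0,0,0,0,0.02,0],[0,0,0,0,0,0.05,0],[0,0,0,0,0,0.08,0],[0,0,0,0,0,0.105,0],[0,0,0,0,0,0.115,0]])

```text
time: 9.95
tool_pos: [0.5631, -0.2558, 0.2042]
ee_rot: [3.137, -0.004, 0.388]
wrist_force: [-0.4, 0.6, -0.2]
width: 0.0004
finger_force: 0.0
```

Call:
apply_moves(commands=[[0,0,0,-0.01,0.044,0,0],[0,0,0,-0.02,0.088,0,0],[0,0,0,-0.03,0.132,0,0],[0,0,0,-0.04,0.176,0,0],[0,0,0,-0.05,0.22,0,0]])

```text
time: 10.45
tool_pos: [0.5109, -0.0335, 0.1994]
ee_rot: [-3.141, 0.001, 0.387]
wrist_force: [1.2, 0.5, -0.2]
width: 0.0003
finger_force: 0.0
```

Call:
apply_moves(commands=[[0,0,0,-0.01,0.044,0,0],[0,0,0,-0.02,0.088,0,0],[0,0,0,-0.03,0.132,0,0],[0,0,0,-0.04,0.176,0,0],[0,0,0,-0.05,0.22,0,0]])

```text
time: 10.95
tool_pos: [0.4608, 0.1864, 0.1996]
ee_rot: [-3.142, 0.001, 0.388]
wrist_force: [1.5, 0.9, 0.0]
width: 0.0004
finger_force: 0.0
```

Call:
apply_moves(commands=[[0,0,0,-0.005,0.04,0,0],[0,0,0,-0.009,0.053,-0.02,0],[0,0,0,-0.009,0.053,-0.045,0],[0,0,0,-0.009,0.053,-0.063,0],[0,0,0,-0.009,0.053,-0.07,0]])

```text
time: 11.45
tool_pos: [0.451, 0.2374, 0.1271]
ee_rot: [3.142, 0.006, 0.388]
wrist_force: [0.1, 0.3, -0.7]
width: 0.0005
finger_force: 0.0
```

```bash
python3 - <<'E'
from h import *
s=snapshot("side")["pixels"]; w=snapshot("wrist")["pixels"]
r=lambda a:cv2.resize(a,(512,384),interpolation=cv2.INTER_CUBIC)
save("p4.png",np.hstack([r(s[190:310,150:310]),w]),.75); print(get_obs()["tool_pos"],get_obs()["wrist_force"])
E
```

```text
[0.45191679 0.23737571 0.12872104] [0.14984739 0.52661079 1.36372268]
```

View pics/p4.png

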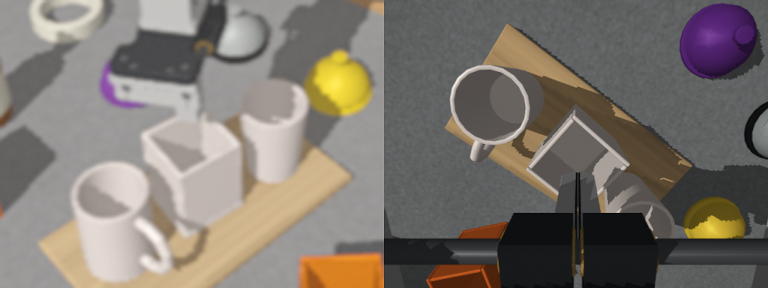

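The fingertips are centred about 3 cm above the white square pot's mouth, with mouth centre (578,157) just ahead of the tips in the wrist view, as it was at the bell. Holding.

Call:
apply_moves(commands=[[0,0,0,0,0,0,0],[0,0,0,0,0,0,0],[0,0,0,0,0,0,0],[0,0,0,0,0,0,0],[0,0,0,0,0,0,0]])

```text
time: 12.05
tool_pos: [0.4532, 0.2379, 0.131]
ee_rot: [3.141, -0.001, 0.388]
wrist_force: [-0.1, -0.4, -1.1]
width: 0.0005
finger_force: 0.0
```

Call:
apply_moves(commands=[[0,0,0,0,0,0,0],[0,0,0,0,0,0,0],[0,0,0,0,0,0,0],[0,0,0,0,0,0,0],[0,0,0,0,0,0,0]])

```text
time: 12.55
tool_pos: [0.453, 0.2378, 0.1305]
ee_rot: [3.141, 0.0, 0.388]
wrist_force: [0.3, 1.1, 0.1]
width: 0.0005
finger_force: 0.0
```

Call:
apply_moves(commands=[[0,0,0,0,0,0,0],[0,0,0,0,0,0,0],[0,0,0,0,0,0,0],[0,0,0,0,0,0,0],[0,0,0,0,0,0,0]])

```text
time: 13.05
tool_pos: [0.453, 0.2378, 0.1305]
ee_rot: [3.141, -0.0, 0.388]
wrist_force: [-0.3, 1.2, 0.5]
width: 0.0005
finger_force: 0.0
```

Call:
apply_moves(commands=[[0,0,0,0,0,0,0],[0,0,0,0,0,0,0],[0,0,0,0,0,0,0],[0,0,0,0,0,0,0],[0,0,0,0,0,0,0]])

```text
time: 13.55
tool_pos: [0.453, 0.2378, 0.1305]
ee_rot: [3.141, 0.0, 0.388]
wrist_force: [0.5, 0.4, 0.1]
width: 0.0003
finger_force: 0.0
```

Call:
apply_moves(commands=[[0,0,0,0,0,0,0],[0,0,0,0,0,0,0],[0,0,0,0,0,0,0],[0,0,0,0,0,0,0],[0,0,0,0,0,0,0]])

```text
time: 14.05
tool_pos: [0.453, 0.2378, 0.1305]
ee_rot: [3.142, 0.0, 0.388]
wrist_force: [-0.2, -0.3, 0.5]
width: 0.0003
finger_force: 0.0
```

```bash
python3 -c "
from bench import *
o=get_obs();print(o['time'],o['tool_pos']);print(close_job())"
```

```text
14.05 [0.45296802 0.23780962 0.1304839 ]
the job is handed in; nothing more can be done
None
```

I pushed the steel bell down fully and released it, pointed at the fan brush's bristles and then at the white square pot's mouth for about 2.5 s each from about 3 cm above, and handed the job in at 14.05 s, still pointing at the pot.

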